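# Bring the gauge foot down onto a pile of test plates

## Task

Swing the thickness gauge's arm round until its foot hangs over the middle of the pile of metal plates, with the foot still clear of the plates. Then push the plunger down gently until the foot is felt to rest on the pile, however high it is, and leave it resting there with the robot clear. Leave the jar, the beaker and the screwdriver alone.

Things in the scene. Friction and masses are not known exactly. Their poses are not given: they have to be found in the camera images.
- column (a point): Foot of the gauge's upright steel column (26 mm diameter, 200 mm tall, standing on a round dark base of 124 mm diameter, 16 mm high, fixed to the bench). The point lies on the column's axis at bench level. The aluminium swing arm turns about this vertical axis; the arm lies 160 to 190 mm above the bench.
- swing (a joint): Swing of the gauge arm about the column, rad, growing anticlockwise seen from above; stops at -1.25 and +1.25. The hinge is stiff (about 0.4 N m, some 3 N at the plunger) and stays where it is left. It starts away from the pile. At every angle the plunger's axis is 150 mm from the column's axis.
- cap_top (a point): Centre of the top face of the black round cap (36 mm diameter, 20 mm high) on the plunger, a 14 mm steel rod that slides vertically through the outer end of the arm. The cap can be pushed sideways to swing the arm, and pushed down to lower the plunger (85 mm of travel). About 4 N slides it down; it is stiff and stays where it is left. With the plunger fully up the cap's top is 290 mm above the bench; it starts within 8 mm of that.
- foot: Round steel foot, 28 mm diameter, 9 mm thick, under the plunger, on its axis; origin at the centre of its flat underside, 160 mm below the cap's top. It is sprung: pushed up by what it meets it gives way against the plunger by 1.5 N per mm, up to 12 mm, after which it is rigid.
- magazine_centre (a point): Centre of the top face of the fixed aluminium magazine block (96 x 96 mm, 50 mm high), out of which the pile of bare aluminium plates (each 70 x 70 x 5 mm) rises. The pile is centred on this point in plan; its height is not known: its top is somewhere from 9 to 54 mm above this point, always below the raised foot. The top two plates are loose. The point is 150 mm from the column's axis; in plan it lies on the circle that the foot follows.
- jar_mid (a point): Bystander: low amber jar with white lid, 48 mm diameter, 62 mm high; the point is its centre half-way up.
- beaker_mid (a point): Bystander: open glass beaker, 66 mm diameter at the rim, 85 mm high; the point is its centre half-way up.
- screwdriver: Bystander: screwdriver lying on the bench.

How it is judged:
By the outcome, as a careful person would: the job done as asked, in the order asked, and still so for the second after the job is handed in, with the robot touching nothing.
It also fails if it takes over 40 s, if anything falls off the work surface, if the arm or the gripper's body presses on something with over 40 N, if the wrist force passes 120 N, or if a joint passes its speed limit or range.

## Robot

A 6-joint arm with a two-finger parallel gripper is mounted at the origin on the work surface. World frame = base frame: x ahead of the robot, y to its left, z up, the work surface at z = 0. Lengths are in m, angles in degrees, forces in N, time in s.
With the tool pointing down it reaches from about 0.25 to 0.85 m from the base axis. Payload 12.5 kg.
Tool frame: the origin (TCP) lies midway between the tips of the shut fingers; the grasp point (between the pads) lies behind it (bot.pinch_z is the z of the grasp point in the tool frame, in m); z points along the fingers, y is the direction in which the jaws open and shut (so a half turn about z gives the same grasp; the last joint's range is limited). The gripper opens to 93 mm and grips with 3 to 60 N. Pads are 15 mm wide; open, the fingers measure 128 mm over their backs; the gripper's body (75 mm by 188 mm) begins 65 mm behind the grasp point.
Start: joints at [-75.149, 20.094, 94.641, -0, 65.266, -4.847], TCP at [0.185, -0.518, 0.219] pointing down, gripper open.
Joint ranges: [-157.81, 157.81], [-45, 120.19], [0.68, 151.7], [-89.99, 269.99], [4.06, 180], [-164.3, 164.3]. Speed limits (degrees/s): [127.2, 127.2, 159.86, 180, 180, 180].

## Interface

Orientations are given as a 3x3 rotation matrix whose columns are the frame's x, y, z axes.
In Python, from rig import bot, eyes gives the robot as it stands.
- The arm moves only by the tool play_rows, never from a script. Its argument "commands" is text: rows parted by semicolons, each of 7 numbers parted by spaces: the turn, a rotation vector about the tool's x, y, z in rad, then the shift along the tool's x, y, z in cm, then the opening in per cent of the stroke, from 0 (shut) to 100 (fully open). A call has 1 to 12 rows; each row shifts and turns the pose as measured when the row begins, along the tool's axes as they then stand; what a row does not reach is not made up. A row lasts 1/8 s, in which the tool goes at most 62.5 mm and 10.7 degrees, less where a joint would pass 70% of its speed; a pose out of reach is approached as far as the arm can. A call is refused whole if a number of a shift passes 6.25 or a number of a turn 0.188, either way. A call with a gripper value outside its range is refused whole. The fingers move at their own pace and stop on an object; "grip_force" is the grip in N (left out, the last holds). Time passes only in rows, so rows that do not move let the fingers close. It gives the time, the measured TCP pose, the force and the opening at its end, in the units of the state.
- bot.state(): the state, without advancing time (a new reading comes with each control period).
- eyes.snapshot(name): name is "scene" or "top" or "wrist"; returns the picture (384x512x3 uint8, red, green, blue); there is no depth.
- eyes.calibration(name): a dict with "mtx" (3x3 intrinsics, pixels), "world_to_cam" (4x4, takes a point from world to camera coordinates). Camera axes: x right, y down, z forward; pixel columns grow to the right and rows downward; lengths in m; the calibration is good to about 2 mm. A picture is of the moment at which its call begins: read the wrist's pose just before it. calibration takes no time and is no camera call; for the wrist camera it gives the pose at the moment of the call.
- bot.hand_in(): hands the job in, once; it reports no verdict.
The state is a dict: "time_s": time; "joints": joint angles; "qvel": joint speeds; "effort": joint torques, N m; "tcp_pos": TCP position; "eef_rot": TCP orientation; "force": force on the tool from outside, world axes, zero at the start; "ft_torque": the same for the moment, N m; "grip_width": finger opening in m.
Only numpy, scipy, OpenCV 4.12 (cv2) and the standard library are available. Lean on these libraries where they do the work, as an engineer would, in place of code of your own. Each camera call takes 0.05 s, during which the arm holds its last target. There are 200 camera calls.

## Working session

There is one attempt and no reset: what is moved stays moved. The work goes in short steps, Python scripts to look and compute and a tool call to move; the robot and the scene stay as the last step left them, time stands still between calls to the robot, and variables do not carry over. Pictures are saved under pics/ and viewed, about 8 in all and at most 12, crops included, and the job is handed in when it is done.

Besides the shell and the picture viewer there is one more tool, called as name(argument=value, ...), one argument or row to a line, values as JSON. play_rows: Moves the arm, as the interface text tells. Its arguments: {"type":"object","properties":{"commands":{"type":"string"},"grip_force":{"type":"number"}},"required":["commands"]}

```bash
mkdir -p pics; python3 - <<'E'
from rig import bot, eyes
import cv2,numpy as np
s=bot.state();print(s['time_s'],s['tcp_pos'],np.round(s['eef_rot'],3).tolist(),s['force'],bot.pinch_z)
for n in("scene","top"):
    cv2.imwrite(f"pics/{n}0.png",cv2.cvtColor(eyes.snapshot(n),cv2.COLOR_RGB2BGR))
    c=eyes.calibration(n);print(n,np.round(c['mtx'],1).tolist(),np.round(c['world_to_cam'],3).tolist())
E
```

```text
0.0 [ 0.18533606 -0.51748468  0.21811096] [[0.941, 0.337, -0.0], [0.337, -0.941, 0.001], [0.0, -0.001, -1.0]] [ 0.26854818 -0.24968797 -0.37213332] -0.0188
scene [[359.4, 0.0, 257.7], [0.0, 359.4, 194.2], [0.0, 0.0, 1.0]] [[-0.377, 0.926, 0.013, 0.29], [0.756, 0.316, -0.573, -0.318], [-0.534, -0.206, -0.82, 1.333], [0.0, 0.0, 0.0, 1.0]]
top [[408.9, 0.0, 253.5], [0.0, 408.9, 189.6], [0.0, 0.0, 1.0]] [[0.014, -1.0, 0.025, -0.091], [-0.985, -0.018, -0.172, 0.599], [0.172, -0.022, -0.985, 1.212], [0.0, 0.0, 0.0, 1.0]]
```

View pics/scene0.png

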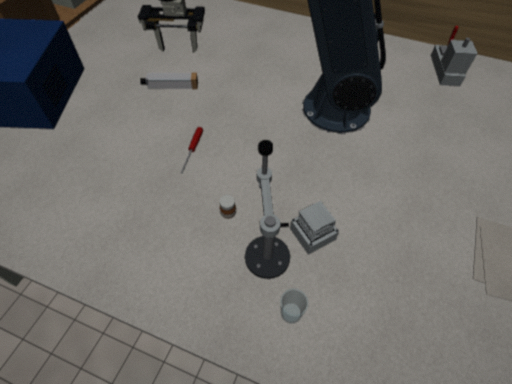

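View pics/top0.png

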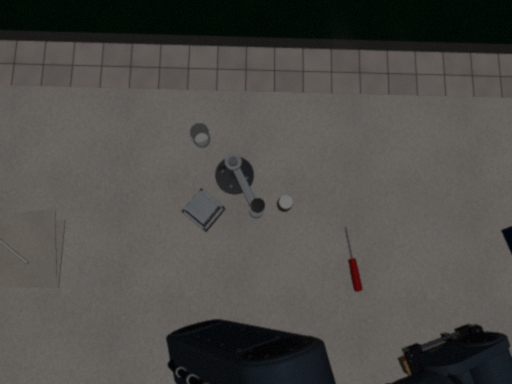

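The scene view shows the cap at (265,147), column base at (267,257), pile at (317,217). The top view shows the cap at (258,206), base at (234,174), pile at (204,208), and the jar at (285,203). I'll enlarge these and measure them.

```bash
cat > h.py <<'E'
import numpy as np,cv2
from rig import bot,eyes
C={n:eyes.calibration(n) for n in("scene","top")}
def ray(n,uv):
    c=C[n];T=np.array(c['world_to_cam']);R=T[:3,:3];o=-R.T@T[:3,3]
    return o,R.T@np.linalg.inv(c['mtx'])@np.array([*uv,1.])
def plane(n,uv,z):
    o,d=ray(n,uv);return o+d*(z-o[2])/d[2]
def tri(a,b):
    o,d=ray('scene',a);p,e=ray('top',b)
    s,t=np.linalg.lstsq(np.c_[d,-e],p-o,rcond=None)[0]
    x,y=o+s*d,p+t*e;return (x+y)/2,np.linalg.norm(x-y)
def proj(n,P):
    c=C[n];T=np.array(c['world_to_cam']);q=c['mtx']@(T[:3,:3]@P+T[:3,3]);return q[:2]/q[2]
E
python3 - <<'E'
from h import *
for n,uv,z in [('scene',(267,257),.016),('top',(234,175),.016),('scene',(265,146),.29),('top',(258,205),.29),('scene',(317,217),.085),('top',(204,208),.085),('top',(285,202),.062)]:
    print(n,uv,np.round(plane(n,uv,z),3))
print(tri((265,147),(258,206)))
a=cv2.imread('pics/scene0.png')[130:290,200:360];b=cv2.imread('pics/top0.png')[140:240,170:310]
cv2.imwrite('pics/c.png',cv2.resize(a,None,fx=3.7,fy=3.7,interpolation=2))
b=cv2.convertScaleAbs(b,alpha=1.8);cv2.imwrite('pics/d.png',cv2.resize(b,None,fx=5.6,fy=5.6,interpolation=2))
E
```

```text
scene (267, 257) [ 0.663 -0.016  0.016]
top (234, 175) [ 0.653 -0.019  0.016]
scene (265, 146) [ 0.528 -0.084  0.29 ]
top (258, 205) [ 0.52  -0.088  0.29 ]
scene (317, 217) [0.534 0.075 0.085]
top (204, 208) [0.536 0.066 0.085]
top (285, 202) [ 0.562 -0.178  0.062]
(array([ 0.5191064 , -0.08785688,  0.27658822]), np.float64(0.0012189587626353598))
```

View pics/c.png

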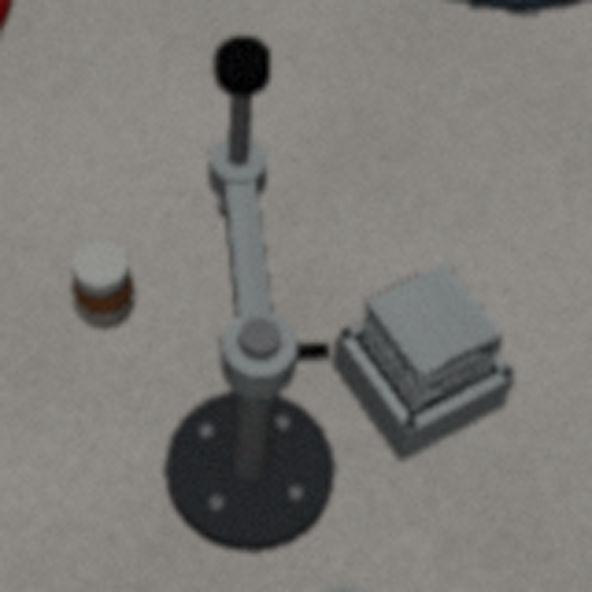

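View pics/d.png

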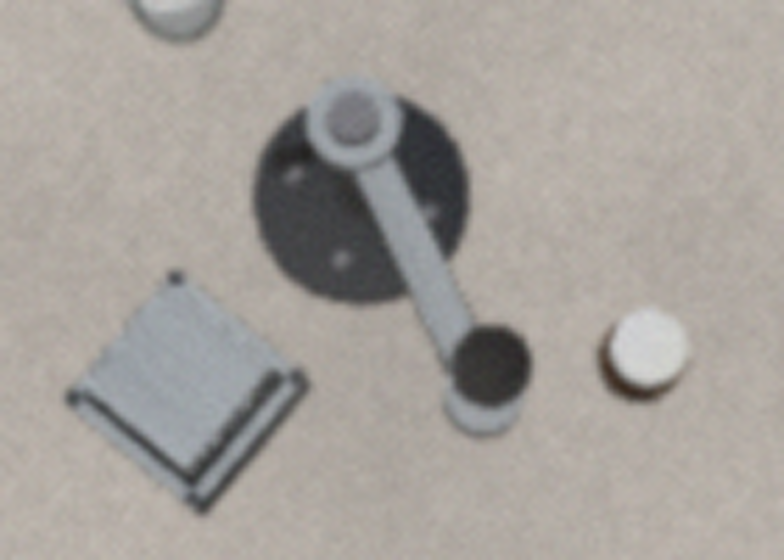

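```bash
python3 - <<'E'
from h import *
S=lambda x,y:(200+x/3.7,130+y/3.7)
T=lambda x,y:(170+x/5.6,140+y/5.6)
pr=lambda *a:print(*[np.round(q,3) for q in a])
col,e=tri(S(262,335),T(353,117));pr(col,e)
pr(plane('scene',S(250,471),.016),plane('top',T(362,198),.016))
cap,e=tri(S(243,64),T(492,364));pr('cap',cap,e)
pile,e=tri(S(435,322),T(182,377));pr('pile',pile,e)
mag,e=tri(S(428,355),T(188.5,390));pr('mag',mag,e)
pr(plane('scene',S(428,355),.05),plane('top',T(188.5,390),.05))
for z in(.28,.29):pr(plane('scene',S(243,62),z),plane('top',T(492,364),z))
c=np.array([.657,-.018])
for p in(cap,pile,mag):
  d=p[:2]-col[:2];print(np.hypot(*d),np.degrees(np.arctan2(d[1],d[0])), np.hypot(*(p[:2]-c)))
pr(plane('top',T(647,347),.062),plane('scene',S(103,262),.062))
E
```

```text
[ 0.655 -0.019  0.194] 0.004
[ 0.663 -0.015  0.016] [ 0.652 -0.021  0.016]Traceback (most recent call last):
  File "<stdin>", line 7, in <module>
  File "<stdin>", line 4, in <lambda>
    return _wrapfunc(a, 'round', decimals=decimals, out=out)
    return _wrapit(obj, method, *args, **kwds)
    result = getattr(arr, method)(*args, **kwds)
numpy._core._exceptions._UFuncNoLoopError: ufunc 'multiply' did not contain a loop with signature matching types (dtype('<U3'), dtype('float64')) -> None
```

```bash
python3 - <<'E'
from h import *
S=lambda x,y:(200+x/3.7,130+y/3.7)
T=lambda x,y:(170+x/5.6,140+y/5.6)
pr=lambda *a:print(*[np.round(q,3) for q in a])
col,e=tri(S(262,335),T(353,117));pr(col,e)
cap,e=tri(S(243,64),T(492,364));pr(cap,e)
pile,e=tri(S(435,322),T(182,377));pr(pile,e)
mag,e=tri(S(428,355),T(188.5,390));pr(mag,e)
pr(plane('scene',S(428,355),.05),plane('top',T(188.5,390),.05))
for z in(.28,.29):pr(plane('scene',S(243,62),z),plane('top',T(492,364),z))
for p in(cap,pile,mag):
  d=p[:2]-col[:2];print(np.hypot(*d),np.degrees(np.arctan2(d[1],d[0])))
pr(plane('top',T(647,347),.062),plane('scene',S(103,262),.062))
print({k:np.round(v,3).tolist() for k,v in eyes.calibration('wrist').items()})
E
```

```text
[ 0.655 -0.019  0.194] 0.004
[ 0.521 -0.086  0.278] 0.003
[0.537 0.073 0.089] 0.006
[0.536 0.075 0.041] 0.007
[0.541 0.078 0.05 ] [0.535 0.07  0.05 ]
[ 0.521 -0.085  0.28 ] [ 0.521 -0.088  0.28 ]
[ 0.529 -0.082  0.29 ] [ 0.52  -0.088  0.29 ]
0.1498495807498902 -153.10132467492824
0.14936522916877173 142.05392136905553
0.15104919417466123 141.87497812538913
[ 0.562 -0.18   0.062] [ 0.565 -0.175  0.062]
{'mtx': [[312.608, 0.0, 254.288], [0.0, 312.608, 184.091], [0.0, 0.0, 1.0]], 'world_to_cam': [[0.338, -0.941, -0.001, -0.549], [-0.906, -0.326, 0.268, -0.032], [-0.253, -0.089, -0.963, 0.393], [0.0, 0.0, 0.0, 1.0]]}
```

The measurements agree: column at (0.655,-0.019), cap angle -153° at r=150 mm, pile angle 142° at r=150 mm. The swing needed is about -65°, and the pile top is near 0.09. Next I'll move above the cap.

play_rows(
  commands="0 0 0 0 0 -6 100;0 0 0 0 0 -6 100;0 0 0 5.1 -3.25 0 100;0 0 0 5.1 -3.25 0 100;0 0 0 5.1 -3.25 0 100;0 0 0 5.1 -3.25 0 100;0 0 0 5.1 -3.25 0 100;0 0 0 5.1 -3.25 0 100;0 0 0 5.1 -3.25 0 100;0 0 0 5.1 -3.25 0 100;0 0 -0.13 5.1 -3.25 0 100;0 0 0 0 0 0 100",
)

```text
time_s: 1.6
tcp_pos: [0.5278, -0.0731, 0.3405]
eef_rot: [[0.889, 0.458, -0.002], [0.458, -0.889, 0.005], [0.001, -0.006, -1.0]]
force: [0.1, -0.9, -0.4]
grip_width: 0.0932
```

```bash
cat > w.py <<'E'
from h import *
import sys
def tool(P):
    s=bot.state();R=np.array(s['eef_rot']);print('t',s['time_s'],'tcp',np.round(s['tcp_pos'],4),'F',np.round(s['force'],1),'y ang',np.degrees(np.arctan2(R[1,1],R[0,1])).round(1),'tilt',np.round(R[:2,2],3),'w',s['grip_width'])
    for p in P: print('tool shift cm',np.round(R.T@(np.array(p)-s['tcp_pos'])*100,2))
E
python3 - <<'E'
from w import *
tool([(.521,-.086,.32)])
cv2.imwrite('pics/w1.png',cv2.cvtColor(eyes.snapshot('wrist'),cv2.COLOR_RGB2BGR))
C['wrist']=eyes.calibration('wrist');print(proj('wrist',np.array([.521,-.086,.282])))
E
```

```text
t 1.6 tcp [ 0.5278 -0.0731  0.3405] F [ 0.1 -0.9 -0.4] y ang -62.8 tilt [-0.002  0.005] w 0.09317910308391411
tool shift cm [-1.2   0.85  2.04]
[264.66333076 212.5317224 ]
```

View pics/w1.png

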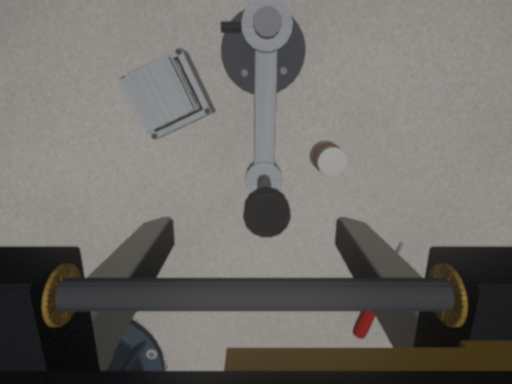

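The wrist view puts the cap at (266,212), against a predicted (265,212), so the measurement holds. I'll refine the column and magazine from this view, then descend and cage the cap.

```bash
python3 - <<'E'
from w import *
C['wrist']=eyes.calibration('wrist')
for uv,z in [((267,21),.2),((166.7,94.5),.05),((166,95),.089),((266.5,212),.282)]: print(uv,np.round(plane('wrist',uv,z),4))
E
```

```text
(267, 21) [ 0.657  -0.0196  0.2   ]
(166.7, 94.5) [0.5398 0.0731 0.05  ]
(166, 95) [0.5435 0.064  0.089 ]
(266.5, 212) [ 0.522  -0.0871  0.282 ]
```

play_rows(
  commands="0 0 0 -1.2 0.85 0 100;0 0 0 0 0 0 100;0 0 0 0 0 3 100;0 0 0 0 0 3 100;0 0 0 0 0 2.5 100;0 0 0 0 0 0 43;0 0 0 0 0 0 43;0 0 0 0 0 0 43;0 0 0 0 0 0 43;0 0 0 0 0 0 43",
  grip_force=5,
)

```text
time_s: 2.9
tcp_pos: [0.5173, -0.0957, 0.2582]
eef_rot: [[0.897, 0.442, 0.004], [0.442, -0.897, 0.003], [0.005, -0.0, -1.0]]
force: [-1.8, 1.4, -1.0]
grip_width: 0.0475
```

```bash
python3 - <<'E'
from w import *
tool([(.655-.15*np.cos(np.radians(26.9)),-.019-.15*np.sin(np.radians(26.9)),.255)])
E
```

```text
t 2.9 tcp [ 0.5173 -0.0957  0.2582] F [-1.8  1.4 -1. ] y ang -63.8 tilt [0.004 0.003] w 0.04745107859802178
tool shift cm [ 0.75 -0.62  0.32]
```

play_rows(
  commands="0 0 0 0.6 -0.6 0 43;0 0 0 0 0 0 43;0 0 0 0 0 0 43",
)

```text
time_s: 3.28
tcp_pos: [0.5204, -0.0869, 0.2584]
eef_rot: [[0.897, 0.442, 0.005], [0.442, -0.897, 0.002], [0.005, -0.0, -1.0]]
force: [0.5, 0.1, 0.1]
grip_width: 0.0404
```

```bash
python3 - <<'E'
from w import *
tool([(.656-.15*np.cos(np.radians(26.9)),-.0193-.15*np.sin(np.radians(26.9)),.255)])
E
```

```text
t 3.275 tcp [ 0.5204 -0.0869  0.2584] F [0.5 0.1 0.1] y ang -63.7 tilt [0.005 0.002] w 0.04038631332516552
tool shift cm [0.15 0.11 0.34]
```

play_rows(
  commands="0 0 0.1 0.08 -1.5 0 43;0 0 0.1 0.08 -1.5 0 43;0 0 0.1 0.08 -1.5 0 43;0 0 0.1 0.08 -1.5 0 43;0 0 0.1 0.08 -1.5 0 43;0 0 0 0 0 0 43",
)

```text
time_s: 4.03
tcp_pos: [0.5052, -0.0149, 0.2584]
eef_rot: [[0.998, -0.057, 0.004], [-0.057, -0.998, -0.003], [0.005, 0.003, -1.0]]
force: [0.3, 0.3, 0.0]
grip_width: 0.0399
```

```bash
cat >> w.py <<'E'
def ang():
    s=bot.state();d=np.array(s['tcp_pos'])[:2]-[.656,-.0193];print('r',np.hypot(*d).round(4),'ang',np.degrees(np.arctan2(d[1],d[0])).round(1)%360)
def at(a,z): a=np.radians(a);return (.656+.15*np.cos(a),-.0193+.15*np.sin(a),z)
E
python3 - <<'E'
from w import *
ang();tool([at(141.8,.258)])
E
```

```text
r 0.1509 ang 178.3
t 4.025 tcp [ 0.5052 -0.0149  0.2584] F [0.3 0.3 0. ] y ang -93.3 tilt [ 0.004 -0.003] w 0.03987480505763654
tool shift cm [ 2.78 -9.02  0.03]
```

play_rows(
  commands="0 0 0.1 0.08 -1.5 0 43;0 0 0.1 0.08 -1.5 0 43;0 0 0.1 0.08 -1.5 0 43;0 0 0.1 0.08 -1.5 0 43;0 0 0.1 0.08 -1.5 0 43;0 0 0 0 0 0 43;0 0 0 0 0 0 43",
)

```text
time_s: 4.9
tcp_pos: [0.5269, 0.0523, 0.2575]
eef_rot: [[0.85, -0.527, -0.001], [-0.527, -0.85, -0.007], [0.003, 0.007, -1.0]]
force: [0.2, 0.1, -0.9]
grip_width: 0.0397
```

```bash
python3 - <<'E'
from w import *
ang();tool([at(141.8,.258)])
C['wrist']=eyes.calibration('wrist')
ims=[cv2.cvtColor(eyes.snapshot(n),cv2.COLOR_RGB2BGR) for n in('wrist','scene','top')]
for n,i in zip(('wrist','scene','top'),ims): cv2.imwrite(f'pics/{n}2.png',i)
a=cv2.resize(ims[1][130:290,230:360],None,fx=3,fy=3,interpolation=2)
b=cv2.resize(cv2.convertScaleAbs(ims[2][140:240,170:300],alpha=1.8),None,fx=3,fy=3,interpolation=2)
cv2.imwrite('pics/e.png',np.hstack([a,np.vstack([b,np.zeros((180,390,3),np.uint8)])]))
E
```

```text
r 0.1477 ang 151.0
t 4.9 tcp [0.5269 0.0523 0.2575] F [ 0.2  0.1 -0.9] y ang -121.8 tilt [-0.001 -0.007] w 0.03969602478973327
tool shift cm [-0.16 -2.39 -0.07]
```

View pics/wrist2.png

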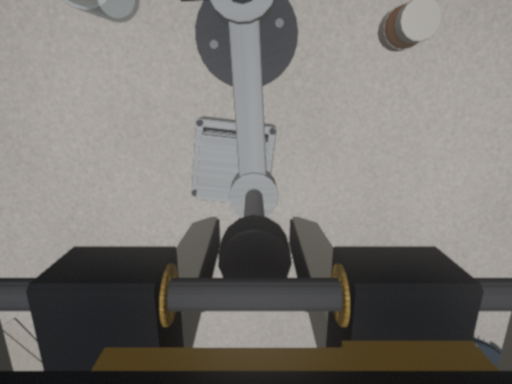

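View pics/e.png

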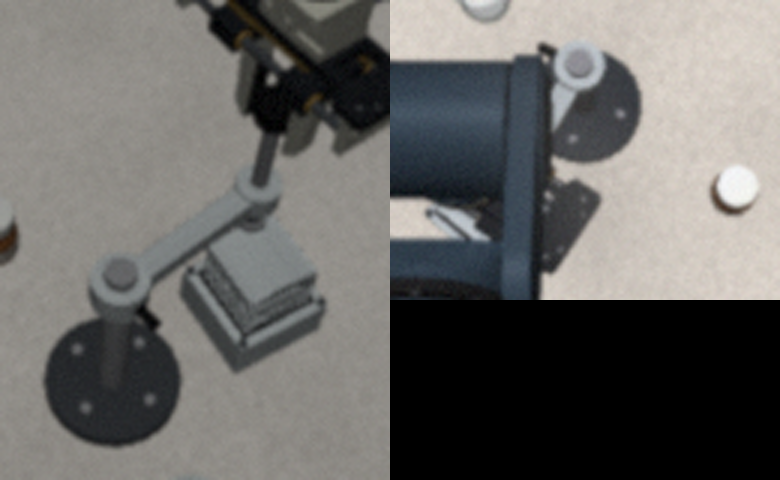

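Caged swinging works: the cap sits between the fingers and the magazine corners in the wrist view are (274,130) and (194,192). I'll go the rest of the way, then close lightly to centre the cap.

```bash
python3 - <<'E'
from w import *
C['wrist']=eyes.calibration('wrist')
p=plane('wrist',(234,161),.05);d=p[:2]-[.656,-.0193];print(p,np.hypot(*d),np.degrees(np.arctan2(d[1],d[0])))
print(plane('wrist',(243,1),.19))
E
```

```text
[0.53952762 0.07304619 0.05      ] 0.148639278002763 141.5905378412865
[ 0.64744271 -0.01319522  0.19      ]
```

play_rows(
  commands="0 0 0.08 -0.08 -1.25 0 43;0 0 0.08 -0.06 -1.25 0 43;0 0 0 0 0 0 43;0 0 0 0 0 0 43",
)

```text
time_s: 5.55
tcp_pos: [0.5395, 0.0721, 0.2576]
eef_rot: [[0.754, -0.657, -0.001], [-0.657, -0.754, -0.008], [0.005, 0.007, -1.0]]
force: [0.0, 0.4, 0.6]
grip_width: 0.0399
```

```bash
python3 - <<'E'
from w import *
ang();tool([at(141.8,.258)])
E
```

```text
r 0.1481 ang 141.9
t 5.55 tcp [0.5395 0.0721 0.2576] F [0.  0.4 0.6] y ang -131.1 tilt [-0.001 -0.008] w 0.03990954387147786
tool shift cm [-0.19 -0.01 -0.05]
```

play_rows(
  commands="0 0 0 0 -0.1 0 38;0 0 0 0 0 0 36;0 0 0 0 0 0 36;0 0 0 0 0 0 36",
  grip_force=8,
)

```text
time_s: 6.05
tcp_pos: [0.5397, 0.0725, 0.2575]
eef_rot: [[0.755, -0.656, -0.002], [-0.656, -0.755, -0.008], [0.004, 0.007, -1.0]]
force: [0.0, 0.8, -0.6]
grip_width: 0.0359
```

```bash
python3 - <<'E'
from w import *
ang();tool([at(141.6,.258)])
C['wrist']=eyes.calibration('wrist')
cv2.imwrite('pics/w3.png',cv2.cvtColor(eyes.snapshot('wrist'),cv2.COLOR_RGB2BGR))
print(proj('wrist',np.array([.656,-.0193,.2])))
E
```

```text
r 0.1481 ang 141.7
t 6.05 tcp [0.5397 0.0725 0.2575] F [ 0.   0.8 -0.6] y ang -131.0 tilt [-0.002 -0.008] w 0.035902935674504685
tool shift cm [-0.19 -0.02 -0.05]
[244.11324647 -23.06762573]
```

View pics/w3.png

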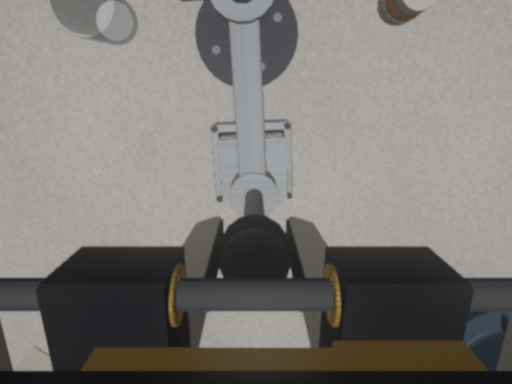

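The jaws read 35.9 mm, which matches the cap diameter. The four magazine corners in the wrist view are (214,128), (288,125), (290,195) and (220,198). I'll check the centre against the plunger, then release and rise.

```bash
python3 - <<'E'
from w import *
C['wrist']=eyes.calibration('wrist')
tool([plane('wrist',(253,161.5),.05)])
print(plane('wrist',(253,161.5),.05))
print(proj('wrist',np.array([*bot.state()['tcp_pos'][:2],.05])))
E
```

```text
t 6.1 tcp [0.5397 0.0725 0.2575] F [ 0.   0.9 -0. ] y ang -131.0 tilt [-0.002 -0.008] w 0.035602348469353576
tool shift cm [-0.14 -0.23 20.75]
[0.53979006 0.07353702 0.05      ]
[253.7105977  160.99780446]
```

play_rows(
  commands="0 0 0 0 0 0 60;0 0 0 0 0 0 60;0 0 0 0 0 0 60;0 0 0 0 0 -3 60;0 0 0 0 0 -3 60;0 0 0 0 0 0 0;0 0 0 0 0 0 0;0 0 0 0 0 0 0;0 0 0 0 0 0 0;0 0 0 0 0 0 0;0 0 0 0 0 0 0",
)

```text
time_s: 7.48
tcp_pos: [0.5387, 0.0726, 0.3156]
eef_rot: [[0.755, -0.655, -0.007], [-0.655, -0.755, -0.009], [0.001, 0.011, -1.0]]
force: [-0.4, -0.5, 0.1]
grip_width: 0.0018
```

```bash
python3 - <<'E'
from w import *
ang();tool([at(141.6,.290)])
E
```

```text
r 0.149 ang 141.9
t 7.475 tcp [0.5387 0.0726 0.3156] F [-0.4 -0.5  0.1] y ang -131.0 tilt [-0.007 -0.009] w 0.0017880103907361485
tool shift cm [-0.1  -0.1   2.56]
```

The plunger is within about 1 mm of the pile centre. Now I'll feel downward.

play_rows(
  commands="0 0 0 -0.1 -0.1 1.5 0;0 0 0 0 0 1 0;0 0 0 0 0 0.5 0;0 0 0 0 0 0.3 0;0 0 0 0 0 0 0",
)

```text
time_s: 8.1
tcp_pos: [0.5384, 0.0739, 0.2803]
eef_rot: [[0.755, -0.655, -0.007], [-0.655, -0.755, -0.009], [0.001, 0.011, -1.0]]
force: [-0.4, 0.2, -0.6]
grip_width: 0.0006
```

play_rows(
  commands="0 0 0 0 0 0.4 0;0 0 0 0 0 0.4 0;0 0 0 0 0 0 0",
)

```text
time_s: 8.48
tcp_pos: [0.5384, 0.0738, 0.2722]
eef_rot: [[0.755, -0.655, -0.006], [-0.655, -0.755, -0.009], [0.001, 0.011, -1.0]]
force: [0.4, -0.3, -1.5]
grip_width: 0.0006
```

play_rows(
  commands="0 0 0 0 0 0.4 0;0 0 0 0 0 0.4 0",
)

```text
time_s: 8.72
tcp_pos: [0.5385, 0.0738, 0.2641]
eef_rot: [[0.755, -0.655, -0.006], [-0.655, -0.755, -0.008], [0.001, 0.01, -1.0]]
force: [-0.5, 0.5, 5.1]
grip_width: 0.0005
```

play_rows(
  commands="0 0 0 0 0 0.3 0",
)

```text
time_s: 8.85
tcp_pos: [0.5385, 0.0738, 0.2609]
eef_rot: [[0.755, -0.655, -0.005], [-0.655, -0.755, -0.008], [0.001, 0.01, -1.0]]
force: [-2.1, -0.0, 6.1]
grip_width: 0.0004
```

play_rows(
  commands="0 0 0 0 0 0.3 0",
)

```text
time_s: 8.98
tcp_pos: [0.5385, 0.0738, 0.2581]
eef_rot: [[0.755, -0.655, -0.005], [-0.655, -0.755, -0.008], [0.002, 0.01, -1.0]]
force: [-2.8, -0.3, 9.8]
grip_width: 0.0004
```

play_rows(
  commands="0 0 0 0 0 0.2 0",
)

```text
time_s: 9.1
tcp_pos: [0.5386, 0.0738, 0.2567]
eef_rot: [[0.755, -0.655, -0.005], [-0.655, -0.755, -0.008], [0.002, 0.009, -1.0]]
force: [-3.8, 0.6, 11.9]
grip_width: 0.0006
```

play_rows(
  commands="0 0 0 0 0 0.2 0",
)

```text
time_s: 9.22
tcp_pos: [0.5386, 0.0738, 0.2555]
eef_rot: [[0.755, -0.655, -0.004], [-0.655, -0.755, -0.008], [0.002, 0.009, -1.0]]
force: [-6.2, -0.1, 14.2]
grip_width: 0.0005
```

The force climbs at about 1.6 N/mm, but a lateral force is also building and the height differs from my estimate. I'll look before going on.

```bash
python3 - <<'E'
from w import *
ang();tool([at(141.6,.29)])
C['wrist']=eyes.calibration('wrist')
w=cv2.cvtColor(eyes.snapshot('wrist'),cv2.COLOR_RGB2BGR);s=cv2.cvtColor(eyes.snapshot('scene'),cv2.COLOR_RGB2BGR)
print(proj('wrist',bot.state()['tcp_pos']),proj('scene',bot.state()['tcp_pos']))
s=cv2.resize(cv2.convertScaleAbs(s[130:260,250:350],alpha=1.6),None,fx=4,fy=4,interpolation=2)
w=w[100:360,160:350];w=cv2.resize(cv2.convertScaleAbs(w,alpha=2),None,fx=2,fy=2,interpolation=2)
print(s.shape,w.shape);cv2.imwrite('pics/f.png',np.hstack([s,w]))
E
```

```text
r 0.1499 ang 141.6
t 9.225 tcp [0.5386 0.0738 0.2555] F [-6.2 -0.1 14.2] y ang -130.9 tilt [-0.004 -0.008] w 0.0005180605473295293
tool shift cm [-0.    0.04 -3.45]
[255.56868333 230.04267029] [327.2018628  179.59149809]
(520, 400, 3) (520, 380, 3)
```

View pics/f.png

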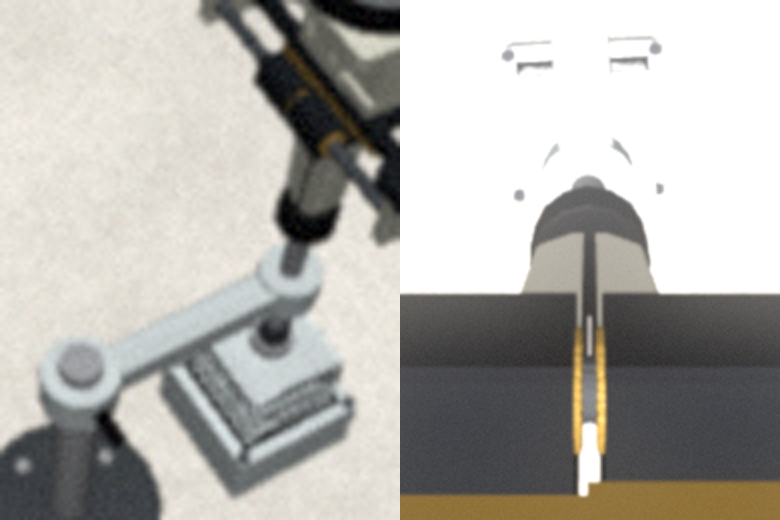

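The fingers are on the cap and the foot is on the pile. I'll ease off and rise clear, then check.

play_rows(
  commands="0 0 0 0 0 -0.2 0;0 0 0 0 0 0 0",
)

```text
time_s: 9.57
tcp_pos: [0.5384, 0.0737, 0.2569]
eef_rot: [[0.755, -0.655, -0.005], [-0.655, -0.755, -0.009], [0.002, 0.01, -1.0]]
force: [0.2, 0.4, 3.0]
grip_width: 0.0008
```

play_rows(
  commands="0 0 0 0 0 -0.2 0;0 0 0 0 0 0 0",
)

```text
time_s: 9.82
tcp_pos: [0.5382, 0.0737, 0.2583]
eef_rot: [[0.755, -0.655, -0.006], [-0.655, -0.755, -0.009], [0.001, 0.01, -1.0]]
force: [0.6, 0.3, 0.4]
grip_width: 0.0006
```

play_rows(
  commands="0 0 0 0 0 -0.2 0;0 0 0 0 0 -0.2 0;0 0 0 0 0 -0.5 0;0 0 0 0 0 -2 0;0 0 0 0 0 -6 0;0 0 0 -6 0 0 0;0 0 0 -6 0 0 0;0 0 0 0 0 0 0;0 0 0 0 0 0 0",
)

```text
time_s: 10.95
tcp_pos: [0.4465, 0.1549, 0.3525]
eef_rot: [[0.755, -0.656, -0.003], [-0.656, -0.755, -0.007], [0.002, 0.008, -1.0]]
force: [-0.4, 0.2, 0.0]
grip_width: 0.0001
```

```bash
python3 - <<'E'
from w import *
tool([])
C['wrist']=eyes.calibration('wrist')
w=cv2.cvtColor(eyes.snapshot('wrist'),cv2.COLOR_RGB2BGR);s=cv2.cvtColor(eyes.snapshot('scene'),cv2.COLOR_RGB2BGR)
cv2.imwrite('pics/w4.png',w);cv2.imwrite('pics/s4.png',s)
for z in(.085,.09,.095,.1,.105):
  p=proj('scene',np.array([.5386,.0735,z]));print(z,((p-[250,130])*5.5).round(0))
for z in(.25,.26,.27): 
  p=proj('scene',np.array([.5386,.0735,z]));print(z,((p-[250,130])*5.5).round(0))
s=cv2.resize(cv2.convertScaleAbs(s[130:230,250:350],alpha=1.3),None,fx=5.5,fy=5.5,interpolation=2)
cv2.imwrite('pics/g.png',s)
E
```

```text
t 10.95 tcp [0.4465 0.1549 0.3525] F [-0.4  0.2  0. ] y ang -131.0 tilt [-0.003 -0.007] w 8.780575505914015e-05
0.085 [364. 485.]
0.09 [365. 480.]
0.095 [367. 474.]
0.1 [368. 469.]
0.105 [370. 463.]
0.25 [422. 280.]
0.26 [426. 266.]
0.27 [430. 251.]
```

View pics/g.png

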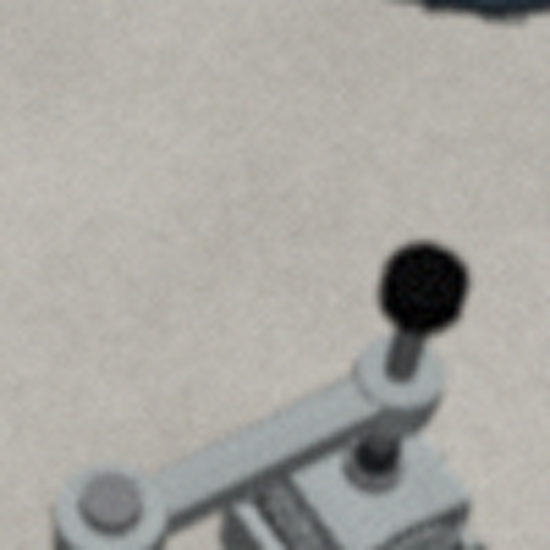

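View pics/w4.png

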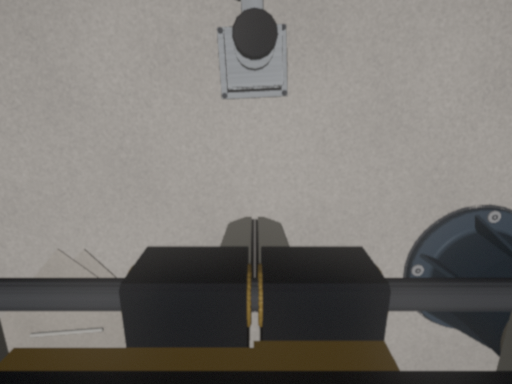

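```bash
python3 - <<'E'
from w import *
C['wrist']=eyes.calibration('wrist')
print(plane('wrist',(253.5,61.5),.05))
for z in(.25,.258,.265):print(z,plane('wrist',(255,34),z))
print(bot.hand_in())
E
```

```text
[0.53946084 0.07334752 0.05      ]
0.25 [0.53906019 0.07358246 0.25      ]
0.258 [0.53802821 0.07458571 0.258     ]
0.265 [0.53712522 0.07546355 0.265     ]
the job is handed in; nothing more can be done
None
```

I swung the gauge arm about 65° clockwise with the cap caged loosely between the fingers, released it over the pile, then pushed the plunger down with shut fingers until the foot rested on the plates. The robot then eased off, moved clear, and I handed the job in at about 11 s. The jar, beaker and screwdriver were not touched.

**Centring:** the last wrist picture puts the cap at (0.538–0.539, 0.074) and the magazine centre at (0.539, 0.073), about 1–2 mm apart.

**Contact:** the push force rose at about 1.6 N/mm, matching the foot's spring, up to 14 N. That went further than needed, to roughly 7 mm of spring. As I backed off, the plunger followed the fingers up, with 3.0 N then 0.4 N left on them. So the foot should be held on the pile with about 3 mm of spring still compressed. The scene picture shows it on the top plate.

**Disagreements:**
- **Pile height:** the force puts the pile top at about 0.101 m, but the cameras gave 0.089–0.093 m.
- **Cap height:** after a pause during the push, the force read about zero at 0.272 m, below the cap's expected starting height of at least 0.282 m. I put this down to the force relaxing when the arm stood still.
- **Sideways force:** about 6 N built up at the deepest point of the push and was gone once I eased off.

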